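# Spin-test a plating turntable and brake it on its zero line

### The arm

A 6-joint arm with a two-finger parallel gripper is mounted at the origin on the work surface; the furniture and walls round the work are solid. World frame = base frame: x ahead of the robot, y to its left, z up, the work surface at z = 0. Lengths are in m, angles in rad, forces in N, time in s.
With the tool pointing down it reaches from about 0.275 to 0.975 m from the base axis. Payload 8.4 kg.
Tool frame: the origin (TCP) lies midway between the tips of the shut fingers; the grasp point (between the pads) lies 19 mm behind it (bot.grip_depth is the distance from the TCP to the grasp point, in m); z points along the fingers, y is the line along which they close (so a half turn about z gives the same grasp; the last joint's range is limited). The gripper opens to 92 mm and grips with 3 to 60 N. Pads are 20 mm wide; open, the fingers measure 128 mm over their backs; the gripper's body (75 mm by 189 mm) begins 69 mm behind the grasp point.
Start: joints at [1.319, 0.353, 1.633, -0, 1.155, -0.002], TCP at [0.155, 0.606, 0.187] pointing down, gripper open.
Joint ranges: [-2.63, 2.63], [-0.92, 2.1], [0.06, 2.66], [-1.3, 4.44], [0, 2.69], [-3.02, 3.02]. Speed limits (rad/s): [2.22, 2.22, 2.79, 3.14, 3.14, 3.14].

### API

Orientations are given as a unit quaternion [x, y, z, w].
In Python, from cell import sensors, imaging, order, bot gives the robot as it stands.
- The arm moves only by the tool servo_tool, never from a script. Its argument "plan" is a list of rows, each an object with "dp": the shift along the tool's x, y, z in mm, a list of three; "spin": the turn about the tool's z in degrees; "claw": the closure, from -1 (fully open) to 1 (shut). A call has 1 to 8 rows; each row shifts and turns the commanded pose from where the row before left it, along the tool's axes as they then stand; what a row does not reach is not made up. A row lasts 1/12 s, in which the tool goes at most 41.7 mm and 7.16 degrees, less where a joint would pass 70% of its speed; a pose out of reach is approached as far as the arm can. A call with a gripper value outside its range is refused whole. The fingers move at their own pace and stop on an object; the grip force is fixed at half the most. Time passes only in rows, so rows that do not move let the fingers close. It gives the time, the measured TCP pose, the force, the opening and the grip force at its end, in the units of the state.
- sensors.get_state(): the state, without advancing time (a new reading comes with each control period).
- imaging.capture(name): name is "scene" or "top"; returns a dict with "pixels" (420x560x3 uint8, red, green, blue), "camera_matrix" (3x3 intrinsics, pixels), "R" (3x3) and "t" (3): a world point X has camera coordinates R X + t. Camera axes: x right, y down, z forward; pixel columns grow to the right and rows downward; lengths in m; the calibration is good to about 2 mm. A picture is of the moment at which its call begins. There is no depth.
- order.sign_off(): hands the job in; it is judged then, once.
The state is a dict: "t": time; "joints": joint angles; "qvel": joint speeds; "joint_torque": joint torques, N m; "tool_pos": TCP position; "orientation": TCP orientation; "force": force on the tool from outside, world axes, zero at the start; "torque": the same for the moment, N m; "finger_gap": finger opening in m; "finger_force": force on a finger pad.
Only numpy, scipy, OpenCV 4.12 (cv2) and the standard library are available. Lean on these libraries where they do the work, as an engineer would, in place of code of your own. Each camera call takes 0.05 s, during which the arm holds its last target. There are 200 camera calls.

### The job

Get the plating turntable ready for the first streak. With a fingertip on the black outer band of the platter, flick it into a free counter-clockwise spin (seen from above), and keep your hand off while the red zero line runs past the red pointer at least twice, to show that the bearing is free and the dish runs true; then, on a later pass, brake the turning platter gently with a fingertip so that it comes to rest, and stays, with the red line at the pointer. It must not come to a stand anywhere else after those rounds (a slight nudge to finish is fine); do not touch the petri dish, do not lift anything, and leave the other things where they stand.

Things in the scene. Friction and masses are not known exactly. Their poses are not given: they have to be found in the camera images.
- turntable: plating turntable, fixed to the bench: white round housing 184 mm across and 30 mm tall, with a nose towards its -x side that reaches 117 mm from the axis. Origin on the platter's axis at bench height, z up. The red pointer stands on the nose at -x, 90 to 100 mm from the axis, its top at 51 mm, just below the platter's top.
- platter_center (a point): centre of the platter's top face, on the turning axis, 52 mm above the bench. The platter is a level aluminium disc 160 mm across and 10 mm thick, about 0.75 kg, on a ball bearing. Its black outer band, 49 to 78 mm from the axis, is flat, bare, slightly soft rubber; inside it three steel centring pins, 33 to 39 mm from the axis, rise 8 mm.
- red_line (a point): outer end of the red zero line, at the platter's edge, 80 mm from the axis, at the height of the top face; turns with the platter. The line is 9 mm wide and 30 mm long and runs inward over the black band; all the other ticks are white.
- index_point (a point): fixed point on the platter's edge circle right at the pointer, 80 mm from the axis at the height of the top face: the red line stands at the pointer when its outer end is here
- platter (a joint): turn of the platter in rad, counter-clockwise from above positive, without limit; red line at the pointer at 0, 6.28, 12.57, 18.85 ... It starts between -4.8 and -1.0, so the line passes at 0 and 6.28 and may be stopped at 12.57 or a later whole turn. Released, it coasts for several turns, slowing by about 0.25 rad/s each second near 1 rad/s and 0.4 near 5 rad/s; at rest it stays. Fingertip friction about 0.5 or more.
- dish: closed clear petri dish lying loose on the middle of the platter between the three pins, 64 mm across, 15 mm tall; origin at the centre of its underside; it turns with the platter
- stand_left (a point): foot of the rod of a tall burette stand that never moves (obstacle): rod 0.96 m high, with clamps and two glass burettes that hang about 26 mm beyond the rod (+x), 114 mm to either side (y), down to 120 mm above the bench. The robot starts left of it: cross to the right on the robot's side of the stands, with the hand nearer than about x = 0.36
- stand_right (a point): foot of the rod of the second such stand: its two burettes hang 19 mm beyond the rod (+x), one 100 mm to the left, one 124 mm to the right of it, down to 120 mm above the bench; the right one hangs close beside the turntable's left edge, so touch the platter on the side nearer the robot or to the right
- spare_dish: closed clear petri dish standing on the bench, 64 mm across, 15 mm tall; bystander, origin at the centre of its underside
- marker: white marker pen with blue cap lying on the bench, 130 mm long, 17 mm thick; bystander, origin at the centre of its underside
- dropper: small brown bottle with black cap, 35 mm across, 78 mm tall; bystander, origin at the centre of its underside
- buffer: pink bottle with white cap, 54 mm across, 105 mm tall; bystander, origin at the centre of its underside
- amber: amber-yellow bottle with white cap, 60 mm across, 117 mm tall; bystander, origin at the centre of its underside
- tub: open beige tub with a red band, 61 mm across, 56 mm tall; bystander, origin at the centre of its underside

How it is judged:
By the outcome, as a careful person would: the job done as asked, in the order asked, and still so for the second after the job is handed in, with the robot touching nothing.
It also fails if it takes over 64 s, if anything falls off the work surface, if the arm or the gripper's body presses on something with over 40 N, if the wrist force passes 120 N, or if a joint passes its speed limit or range.

## Working session

There is one attempt and no reset: what is moved stays moved. The work goes in short steps, Python scripts to look and compute and a tool call to move; the robot and the scene stay as the last step left them, time stands still between calls to the robot, and variables do not carry over. Pictures are saved under pics/ and viewed, at most 10 in all, crops included, and the job is handed in when it is done.

Besides the shell and the picture viewer there is one more tool, called after "Emit:" as name(argument=value, ...), one argument or row to a line, values as JSON. servo_tool: Moves the arm, as the interface text tells. Its arguments: {"type":"object","properties":{"plan":{"type":"array"}},"required":["plan"]}

```bash
mkdir -p pics; cat > h.py <<'E'
import numpy as np, cv2
from cell import sensors, imaging, order, bot
def cap(n,save=None):
    c=imaging.capture(n)
    if save: cv2.imwrite(f'pics/{save}.png',c['pixels'][:,:,::-1])
    return c
def ray(c,u,v,z):
    R=np.array(c['R']);t=np.array(c['t']);o=-R.T@t
    d=R.T@np.linalg.inv(c['camera_matrix'])@np.array([u,v,1.])
    return o+d*(z-o[2])/d[2]
def proj(c,X):
    p=np.array(c['camera_matrix'])@(np.array(c['R'])@np.array(X)+c['t']);return p[:2]/p[2]
E
python3 - <<'E'
from h import *
print(sensors.get_state())
for n in('scene','top'):
    c=cap(n,n+'0');print(n,-np.array(c['R']).T@c['t'],np.round(c['R'],2).tolist(),c['camera_matrix'])
E
```

```text
{'t': 0.0, 'joints': array([ 1.31862441e+00,  3.53652746e-01,  1.63411967e+00, -6.44799364e-06,
        1.15517241e+00, -2.37043444e-03]), 'qvel': array([ 0.0011333 , -0.00048216, -0.00034206, -0.00101427, -0.0009591 ,
       -0.00022719]), 'joint_torque': array([-1.68351791e-03, -5.93834782e+01, -3.34212577e+01,  6.95773121e-02,
        2.33780465e-02, -1.08456773e-04]), 'tool_pos': array([0.15436234, 0.60510343, 0.18656703]), 'orientation': array([ 1.24574925e-01,  9.92209973e-01, -6.70992985e-04, -8.28894805e-05]), 'force': array([ 0.60236753, -0.33516559,  0.07661768]), 'torque': array([ 0.04228845, -0.00550758,  0.02235501]), 'finger_force': 0.0, 'finger_gap': 0.09169234206456839}
scene [ 0.03963235 -0.86841705  0.79646011] [[0.89, -0.46, 0.02], [-0.28, -0.57, -0.77], [0.37, 0.68, -0.64]] [[429.78641915   0.         276.41134549]
 [  0.         429.78641915 213.84212832]
 [  0.           0.           1.        ]]
top [ 0.36265219 -0.10000559  1.27558081] [[0.01, -1.0, -0.01], [-1.0, -0.01, -0.1], [0.1, 0.01, -1.0]] [[472.51573365   0.         272.31348123]
 [  0.         472.51573365 206.90508471]
 [  0.           0.           1.        ]]
```

View pics/scene0.png

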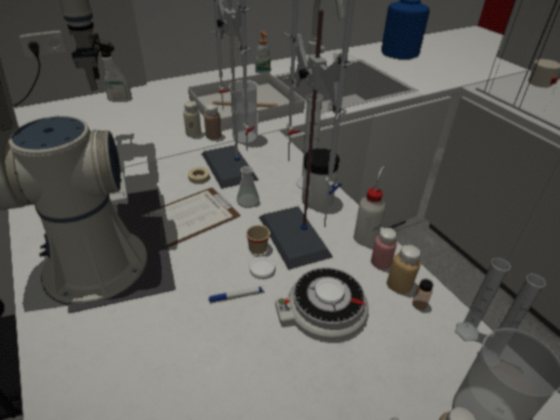

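View pics/top0.png

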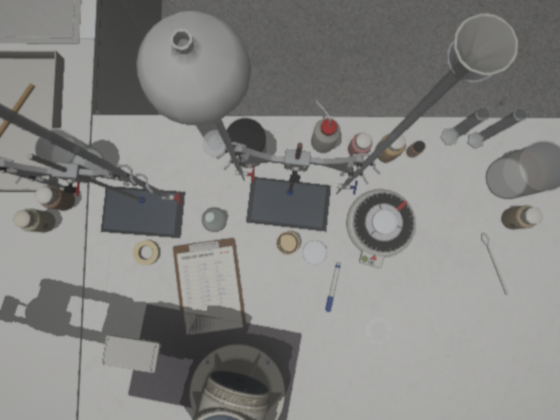

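The scene view shows the turntable at about (328,300), its nose and pointer towards the robot at (285,302), and the red line at (355,300). In the top view the platter is at (383,222), the nose at (370,258) and the red line at (402,205). A burette hangs near (350,180).

```bash
cat >> h.py <<'E'
def redpts(c,C=None,z=0.052):
    p=c['pixels'].astype(int);r,g,b=p[...,0],p[...,1],p[...,2]
    m=(r>90)&(r-g>50)&(r-b>50)
    v,u=np.nonzero(m)
    return u,v
E
python3 - <<'E'
from h import *
c=cap('top'); p=c['pixels']
im=cv2.resize(p[160:290,310:460],None,fx=5,fy=5,interpolation=cv2.INTER_CUBIC)
cv2.imwrite('pics/crop0.png',im[:,:,::-1])
g=cv2.cvtColor(p,cv2.COLOR_RGB2GRAY)
m=(g<70).astype(np.uint8); m[:, :340]=0; m[:,420:]=0; m[:185]=0; m[260:]=0
cs,_=cv2.findContours(m,cv2.RETR_EXTERNAL,cv2.CHAIN_APPROX_NONE)
k=max(cs,key=cv2.contourArea)
e=cv2.fitEllipse(cv2.convexHull(k));print(e, ray(c,*e[0],.052))
for dx in(.078,):
  C=ray(c,*e[0],.052); print(proj(c,C+[dx,0,0])-proj(c,C-[dx,0,0]))
u,v=redpts(c); s=(u>335)&(u<430)&(v>170)&(v<275)
for a,b in zip(u[s],v[s]): print(a,b,p[b,a],np.round(ray(c,a,b,.052)-C,3)[:2])
E
```

```text
((383.4269714355469, 221.74606323242188), (55.07248306274414, 56.50151062011719), 129.4028778076172) [ 0.44531789 -0.37471334  0.052     ]
[ -0.78793285 -60.18118977]
403 202 [122  67  64] [ 0.052 -0.051]
404 202 [134  70  68] [ 0.052 -0.054]
405 202 [134  76  73] [ 0.052 -0.057]
402 203 [124  67  65] [ 0.049 -0.049]
403 203 [134  68  66] [ 0.049 -0.051]
404 203 [136  68  67] [ 0.049 -0.054]
405 203 [129  71  69] [ 0.049 -0.057]
401 204 [123  66  64] [ 0.047 -0.046]
402 204 [134  68  65] [ 0.047 -0.049]
403 204 [136  67  65] [ 0.047 -0.051]
404 204 [129  67  64] [ 0.047 -0.054]
400 205 [123  66  65] [ 0.044 -0.043]
401 205 [134  67  64] [ 0.044 -0.046]
402 205 [135  68  66] [ 0.044 -0.049]
403 205 [129  67  65] [ 0.044 -0.051]
399 206 [122  65  64] [ 0.041 -0.041]
400 206 [134  67  65] [ 0.041 -0.043]
401 206 [135  67  65] [ 0.041 -0.046]
402 206 [128  66  64] [ 0.041 -0.049]
398 207 [124  67  64] [ 0.039 -0.038]
399 207 [135  68  66] [ 0.039 -0.041]
400 207 [136  67  65] [ 0.039 -0.043]
401 207 [128  67  65] [ 0.039 -0.046]
398 208 [133  68  66] [ 0.036 -0.038]
399 208 [136  67  65] [ 0.036 -0.041]
400 208 [127  66  64] [ 0.036 -0.043]
398 209 [128  76  74] [ 0.033 -0.038]
399 209 [125  67  65] [ 0.033 -0.041]
374 256 [146  92  89] [-0.088  0.025]
373 257 [155  83  79] [-0.091  0.028]
374 257 [159  83  80] [-0.091  0.025]
375 257 [158 105 101] [-0.091  0.023]
372 258 [150  91  89] [-0.094  0.031]
373 258 [159  84  82] [-0.094  0.028]
374 258 [161  83  80] [-0.094  0.025]
375 258 [159  96  92] [-0.094  0.023]
374 259 [155  99  96] [-0.096  0.025]
375 259 [160 109 105] [-0.096  0.023]
```

View pics/crop0.png

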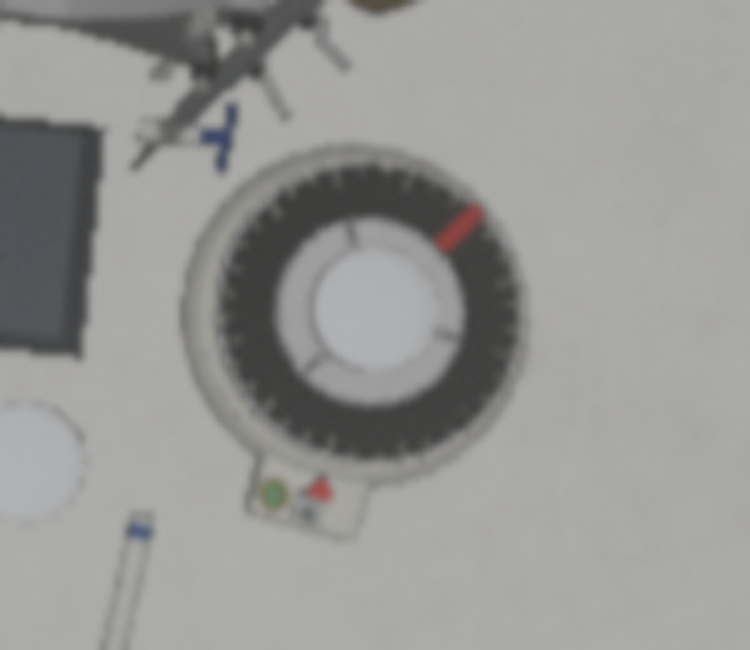

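Emit:
servo_tool(
  plan=[
    {"dp": [-17.5, -30, 0], "spin": 0, "claw": 1},
    {"dp": [-17.5, -30, 0], "spin": 0, "claw": 1},
    {"dp": [-17.5, -30, 0], "spin": 0, "claw": 1},
    {"dp": [-17.5, -30, 0], "spin": 0, "claw": 1},
    {"dp": [-17.5, -30, 0], "spin": 0, "claw": 1},
    {"dp": [-17.5, -30, 0], "spin": 0, "claw": 1},
    {"dp": [-17.5, -30, 0], "spin": 0, "claw": 1},
    {"dp": [-17.5, -30, 0], "spin": 0, "claw": 1},
  ],
)

```text
t: 0.82
tool_pos: [0.2308, 0.3367, 0.1871]
orientation: [0.124, 0.992, -0.0, -0.0]
force: [1.0, 0.5, 0.6]
finger_gap: 0.0407
finger_force: 0.0
```

Emit:
servo_tool(
  plan=[
    {"dp": [-17.5, -30, 0], "spin": 0, "claw": 1},
    {"dp": [-17.5, -30, 0], "spin": 0, "claw": 1},
    {"dp": [-17.5, -30, 0], "spin": 0, "claw": 1},
    {"dp": [-17.5, -30, 0], "spin": 0, "claw": 1},
    {"dp": [-17.5, -30, 0], "spin": 0, "claw": 1},
    {"dp": [-17.5, -30, 0], "spin": 0, "claw": 1},
    {"dp": [-17.5, -30, 0], "spin": 0, "claw": 1},
    {"dp": [-10, -34, 0], "spin": 0, "claw": 1},
  ],
)

```text
t: 1.48
tool_pos: [0.2999, 0.0679, 0.1877]
orientation: [0.124, 0.992, 0.0, 0.001]
force: [1.2, 0.5, 0.6]
finger_gap: 0.0004
finger_force: 0.0
```

Emit:
servo_tool(
  plan=[
    {"dp": [-9, -33, 0], "spin": 0, "claw": 1},
    {"dp": [-9, -33, 0], "spin": 0, "claw": 1},
    {"dp": [-9, -33, 0], "spin": 0, "claw": 1},
    {"dp": [-9, -33, 0], "spin": 0, "claw": 1},
    {"dp": [-9, -33, 0], "spin": 0, "claw": 1},
    {"dp": [-9, -33, 0], "spin": 0, "claw": 1},
    {"dp": [-9, -33, 0], "spin": 0, "claw": 1},
    {"dp": [-9, -33, 0], "spin": 0, "claw": 1},
  ],
)

```text
t: 2.15
tool_pos: [0.3028, -0.2062, 0.1874]
orientation: [0.125, 0.992, -0.0, 0.0]
force: [1.6, 0.3, -0.3]
finger_gap: 0.0003
finger_force: 0.0
```

Emit:
servo_tool(
  plan=[
    {"dp": [-9, -33, 0], "spin": 0, "claw": 1},
    {"dp": [-9, -33, 0], "spin": 0, "claw": 1},
    {"dp": [-9, -33, 0], "spin": 0, "claw": 1},
    {"dp": [-9, -33, 0], "spin": 0, "claw": 1},
    {"dp": [-9, -33, 0], "spin": 0, "claw": 1},
    {"dp": [-9, -33, 0], "spin": 0, "claw": 1},
    {"dp": [-9, -33, 0], "spin": 0, "claw": 1},
    {"dp": [0, 0, 0], "spin": 7, "claw": 1},
  ],
)

```text
t: 2.82
tool_pos: [0.3075, -0.4493, 0.1872]
orientation: [0.184, 0.983, -0.001, 0.001]
force: [0.1, 0.5, 0.5]
finger_gap: 0.0006
finger_force: 0.0
```

Emit:
servo_tool(
  plan=[
    {"dp": [0, 0, 0], "spin": 7, "claw": 1},
    {"dp": [0, 0, 0], "spin": 7, "claw": 1},
    {"dp": [0, 0, 0], "spin": 7, "claw": 1},
    {"dp": [0, 0, 0], "spin": 7, "claw": 1},
    {"dp": [0, 0, 0], "spin": 7, "claw": 1},
    {"dp": [0, 0, 0], "spin": 7, "claw": 1},
    {"dp": [0, 0, 0], "spin": 7, "claw": 1},
    {"dp": [0, 0, 0], "spin": 7, "claw": 1},
  ],
)

```text
t: 3.48
tool_pos: [0.3072, -0.4436, 0.1871]
orientation: [0.627, 0.779, 0.0, -0.0]
force: [-0.2, -0.1, 0.2]
finger_gap: 0.0003
finger_force: 0.0
```

Emit:
servo_tool(
  plan=[
    {"dp": [0, 0, 0], "spin": 7, "claw": 1},
    {"dp": [0, 0, 0], "spin": 5.7, "claw": 1},
    {"dp": [0, 0, 0], "spin": 0, "claw": 1},
  ],
)

```text
t: 3.73
tool_pos: [0.3072, -0.4436, 0.1871]
orientation: [0.709, 0.705, 0.0, -0.0]
force: [0.1, 0.7, 0.4]
finger_gap: 0.0001
finger_force: 0.0
```

Emit:
servo_tool(
  plan=[
    {"dp": [2, 27, 0], "spin": 0, "claw": 1},
    {"dp": [2, 27, 0], "spin": 0, "claw": 1},
    {"dp": [2, 27, 0], "spin": 0, "claw": 1},
    {"dp": [0, 27, 20], "spin": 0, "claw": 1},
    {"dp": [0, 0, 30], "spin": 0, "claw": 1},
    {"dp": [0, 0, 30], "spin": 0, "claw": 1},
    {"dp": [0, 0, 30], "spin": 0, "claw": 1},
    {"dp": [0, 0, 0], "spin": 0, "claw": 1},
  ],
)

```text
t: 4.4
tool_pos: [0.4126, -0.4345, 0.0717]
orientation: [0.706, 0.708, 0.0, -0.004]
force: [-1.4, 2.1, 0.4]
finger_gap: 0.0005
finger_force: 0.0
```

```bash
python3 - <<'E'
from h import *
s=sensors.get_state();print(s['tool_pos'],s['force'],s['t'])
c=cap('scene');d=cap('top')
C=[.4452,-.3755,.052]
u,v=proj(c,C).astype(int)
A=cv2.resize(c['pixels'][v-55:v+55,u-65:u+65],(650,550),interpolation=cv2.INTER_CUBIC)
cv2.imwrite('pics/s1.png',A[:,:,::-1]); print(u,v)
u,v=redpts(c); s=(abs(u-330)<70)&(abs(v-300)<50)
print([(a,b) for a,b in zip(u[s],v[s])])
u,v=redpts(d); s=(u>335)&(u<430)&(v>170)&(v<275)
print(s.sum())
E
```

```text
[ 0.41263948 -0.43454779  0.07171543] [-1.40549198  2.06580605  0.41371883] 4.4
328 292
[(np.int64(352), np.int64(298)), (np.int64(353), np.int64(298)), (np.int64(351), np.int64(299)), (np.int64(352), np.int64(299)), (np.int64(353), np.int64(299)), (np.int64(354), np.int64(299)), (np.int64(355), np.int64(299)), (np.int64(356), np.int64(299)), (np.int64(351), np.int64(300)), (np.int64(352), np.int64(300)), (np.int64(353), np.int64(300)), (np.int64(354), np.int64(300)), (np.int64(355), np.int64(300)), (np.int64(356), np.int64(300)), (np.int64(357), np.int64(300)), (np.int64(358), np.int64(300)), (np.int64(359), np.int64(300)), (np.int64(360), np.int64(300)), (np.int64(351), np.int64(301)), (np.int64(352), np.int64(301)), (np.int64(353), np.int64(301)), (np.int64(354), np.int64(301)), (np.int64(355), np.int64(301)), (np.int64(356), np.int64(301)), (np.int64(357), np.int64(301)), (np.int64(358), np.int64(301)), (np.int64(359), np.int64(301)), (np.int64(360), np.int64(301)), (np.int64(361), np.int64(301)), (np.int64(362), np.int64(301)), (np.int64(355), np.int64(302)), (np.int64(356), np.int64(302)), (np.int64(357), np.int64(302)), (np.int64(358), np.int64(302)), (np.int64(359), np.int64(302)), (np.int64(360), np.int64(302)), (np.int64(361), np.int64(302)), (np.int64(362), np.int64(302)), (np.int64(363), np.int64(302)), (np.int64(358), np.int64(303)), (np.int64(359), np.int64(303)), (np.int64(360), np.int64(303)), (np.int64(361), np.int64(303)), (np.int64(362), np.int64(303)), (np.int64(363), np.int64(303)), (np.int64(362), np.int64(304))]
36
```

View pics/s1.png

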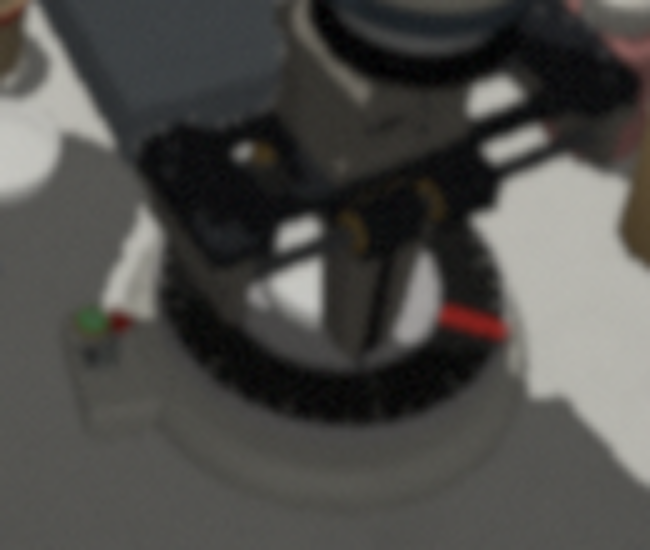

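The picture shows the shut fingertips above the near right band at about crop (360,350), the red line at (475,322) and the pointer at (118,322). All three are clear in the scene camera.

```bash
cat >> h.py <<'E'
C0=np.array([.4452,-.3755,.052])
def polar(c,C=C0):
    p=cv2.GaussianBlur(c['pixels'],(3,3),0).astype(float);r,g,b=p[...,0],p[...,1],p[...,2]
    v,u=np.nonzero((r>1.5*g)&(r>1.5*b)&(r>35))
    X=np.array([ray(c,a,q,.052)[:2]-C[:2] for a,q in zip(u,v)]).reshape(-1,2)
    return np.hypot(*X.T),np.arctan2(X[:,1],X[:,0]),np.c_[u,v]
def line(c,C=C0):
    R,A,_=polar(c,C); s=(R>.046)&(R<.084)
    if s.sum()<8: return None
    return np.angle(np.exp(1j*A[s]).mean()),s.sum(),R[s].min(),R[s].max()
def pointer(c,C=C0):
    R,A,_=polar(c,C); s=(R>.087)&(R<.105)
    return (np.angle(np.exp(1j*A[s]).mean()),s.sum(),R[s].mean()) if s.any() else None
E
python3 - <<'E'
from h import *
for n in('scene','top'):
    c=cap(n);print(n,line(c),pointer(c))
E
```

```text
scene (np.float64(-0.8336211579897761), np.int64(86), np.float64(0.050148464349784524), np.float64(0.07822463445954228)) (np.float64(2.9155422561556232), np.int64(9), np.float64(0.09716851567214817))
top (np.float64(-0.8149769556911148), np.int64(43), np.float64(0.05019557422534561), np.float64(0.07626028637942443)) (np.float64(2.852221280965225), np.int64(4), np.float64(0.09615794064935924))
```

Emit:
servo_tool(
  plan=[
    {"dp": [-3, 0, 8], "spin": 0, "claw": 1},
    {"dp": [0, 0, 4], "spin": 0, "claw": 1},
    {"dp": [0, 0, 2], "spin": 0, "claw": 1},
    {"dp": [0, 0, 2], "spin": 0, "claw": 1},
    {"dp": [0, 0, 0], "spin": 0, "claw": 1},
  ],
)

```text
t: 5.02
tool_pos: [0.4152, -0.4407, 0.0611]
orientation: [0.707, 0.707, 0.0, -0.0]
force: [0.3, -0.1, -0.1]
finger_gap: 0.0004
finger_force: 0.0
```

Emit:
servo_tool(
  plan=[
    {"dp": [2, 0, 3], "spin": 0, "claw": 1},
    {"dp": [0, 0, 2], "spin": 0, "claw": 1},
    {"dp": [0, 0, 1], "spin": 0, "claw": 1},
    {"dp": [0, 0, 1], "spin": 0, "claw": 1},
    {"dp": [0, 0, 0], "spin": 0, "claw": 1},
  ],
)

```text
t: 5.43
tool_pos: [0.4153, -0.4386, 0.054]
orientation: [0.707, 0.707, -0.0, -0.0]
force: [-0.1, 0.7, -0.0]
finger_gap: 0.0003
finger_force: 0.0
```

Emit:
servo_tool(
  plan=[
    {"dp": [0, 0, 1], "spin": 0, "claw": 1},
    {"dp": [0, 0, 0], "spin": 0, "claw": 1},
  ],
)

```text
t: 5.6
tool_pos: [0.4154, -0.4387, 0.0532]
orientation: [0.707, 0.707, -0.0, -0.0]
force: [0.5, -0.1, -0.2]
finger_gap: 0.0004
finger_force: 0.0
```

Emit:
servo_tool(
  plan=[
    {"dp": [0, 0, 1], "spin": 0, "claw": 1},
    {"dp": [0, 0, 0], "spin": 0, "claw": 1},
  ],
)

```text
t: 5.77
tool_pos: [0.4153, -0.4387, 0.0522]
orientation: [0.707, 0.707, -0.0, -0.0]
force: [0.2, -0.2, 0.3]
finger_gap: 0.0005
finger_force: 0.0
```

Emit:
servo_tool(
  plan=[
    {"dp": [0, 0, 0.5], "spin": 0, "claw": 1},
    {"dp": [0, 0, 0], "spin": 0, "claw": 1},
  ],
)

```text
t: 5.93
tool_pos: [0.4153, -0.4388, 0.0517]
orientation: [0.707, 0.707, 0.0, -0.0]
force: [0.2, -0.9, 0.1]
finger_gap: 0.0004
finger_force: 0.0
```

Emit:
servo_tool(
  plan=[
    {"dp": [0, 0, 0.5], "spin": 0, "claw": 1},
    {"dp": [0, 0, 0], "spin": 0, "claw": 1},
  ],
)

```text
t: 6.1
tool_pos: [0.4153, -0.4388, 0.0512]
orientation: [0.707, 0.707, 0.0, -0.0]
force: [0.7, 0.3, -0.3]
finger_gap: 0.0001
finger_force: 0.0
```

Emit:
servo_tool(
  plan=[
    {"dp": [0, 0, 0.5], "spin": 0, "claw": 1},
    {"dp": [0, 0, 0], "spin": 0, "claw": 1},
  ],
)

```text
t: 6.27
tool_pos: [0.4153, -0.4387, 0.0507]
orientation: [0.707, 0.707, 0.0, -0.0]
force: [0.4, 0.5, 1.3]
finger_gap: 0.0006
finger_force: 0.0
```

Emit:
servo_tool(
  plan=[
    {"dp": [0, 0, 0.5], "spin": 0, "claw": 1},
    {"dp": [0, 0, 0], "spin": 0, "claw": 1},
  ],
)

```text
t: 6.43
tool_pos: [0.4153, -0.4387, 0.0502]
orientation: [0.707, 0.707, 0.0, -0.0]
force: [-0.3, 0.6, 0.9]
finger_gap: 0.0003
finger_force: 0.0
```

Emit:
servo_tool(
  plan=[
    {"dp": [0, 0, 0.5], "spin": 0, "claw": 1},
    {"dp": [0, 0, 0], "spin": 0, "claw": 1},
  ],
)

```text
t: 6.6
tool_pos: [0.4153, -0.4388, 0.0497]
orientation: [0.707, 0.707, -0.0, -0.0]
force: [-0.6, 0.7, 0.7]
finger_gap: 0.0006
finger_force: 0.0
```

Emit:
servo_tool(
  plan=[
    {"dp": [0, 0, 0.5], "spin": 0, "claw": 1},
    {"dp": [0, 0, 0], "spin": 0, "claw": 1},
  ],
)

```text
t: 6.77
tool_pos: [0.4153, -0.4387, 0.0492]
orientation: [0.707, 0.707, -0.0, -0.0]
force: [-0.0, -0.1, 0.3]
finger_gap: 0.001
finger_force: 0.0
```

Emit:
servo_tool(
  plan=[
    {"dp": [0, 0, 0.5], "spin": 0, "claw": 1},
    {"dp": [0, 0, 0], "spin": 0, "claw": 1},
  ],
)

```text
t: 6.93
tool_pos: [0.4153, -0.4388, 0.0487]
orientation: [0.707, 0.707, 0.0, -0.0]
force: [-0.1, 0.2, -0.3]
finger_gap: 0.0003
finger_force: 0.0
```

```bash
python3 - <<'E'
from h import *
c=cap('scene');print(line(c),pointer(c))
A=cv2.resize(c['pixels'][255:345,275:385],(770,630)[:2] if 0 else (733,600),interpolation=cv2.INTER_CUBIC)
cv2.imwrite('pics/s2.png',np.clip(A[:,:,::-1].astype(int)*1.6,0,255))
print(proj(c,sensors.get_state()['tool_pos']))
E
```

```text
(np.float64(-0.8351594092663636), np.int64(87), np.float64(0.050148464349784524), np.float64(0.07822463445954228)) (np.float64(2.9155422561556232), np.int64(9), np.float64(0.09716851567214817))
[332.93785965 319.64467347][ WARN:0@0.880] global loadsave.cpp:1063 imwrite_ Unsupported depth image for selected encoder is fallbacked to CV_8U.
```

View pics/s2.png

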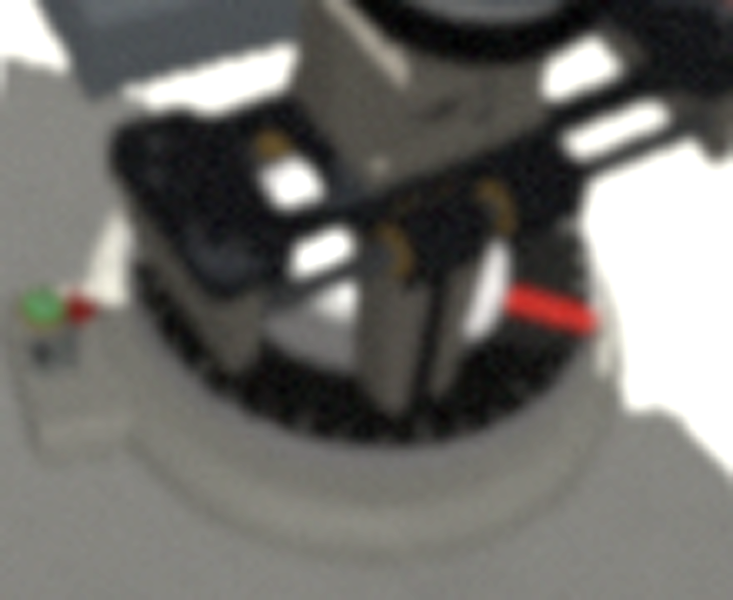

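```bash
python3 - <<'E'
from h import *
c=cap('scene');d=cap('top');T=sensors.get_state()['tool_pos']
f=lambda X:((proj(c,X)-[275,255])*6.667).astype(int)
for z in(.088,.15):
  for sx in(-.0945,.0945):
    for sy in(-.0375,.0375): print(z,sx,sy,f(T+[sx,sy,z]))
for z in (0,.005,.01):
  for sx in(-.018,.018):
    for sy in(-.01,.01): print('tip',z,sx,sy,f(T+[sx,sy,z]))
for a in range(-180,180,30): print(a,f(C0+.078*np.array([np.cos(np.radians(a)),np.sin(np.radians(a)),0])),end=' ')
E
```

```text
0.088 -0.0945 -0.0375 [207 464]
0.088 -0.0945 0.0375 [ 76 273]
0.088 0.0945 -0.0375 [749 225]
0.088 0.0945 0.0375 [598  62]
0.15 -0.0945 -0.0375 [222 321]
0.15 -0.0945 0.0375 [ 84 129]
0.15 0.0945 -0.0375 [789  82]
0.15 0.0945 0.0375 [628 -79]
tip 0 -0.018 -0.01 [355 476]
tip 0 -0.018 0.01 [321 428]
tip 0 0.018 -0.01 [451 432]
tip 0 0.018 0.01 [416 386]
tip 0.005 -0.018 -0.01 [357 466]
tip 0.005 -0.018 0.01 [322 419]
tip 0.005 0.018 -0.01 [453 423]
tip 0.005 0.018 0.01 [417 377]
tip 0.01 -0.018 -0.01 [359 456]
tip 0.01 -0.018 0.01 [324 409]
tip 0.01 0.018 -0.01 [455 413]
tip 0.01 0.018 0.01 [419 367]
-180 [155 336] -150 [245 412] -120 [370 445] -90 [492 423] -60 [573 354] -30 [591 261] 0 [547 172] 30 [457 107] 60 [345  80] 90 [236  97] 120 [155 155] 150 [124 241]
```

The fingertips look slightly above the black band at crop (405,400), and there is no contact yet. I'll keep lowering while watching the force.

Emit:
servo_tool(
  plan=[
    {"dp": [0, 0, 0.5], "spin": 0, "claw": 1},
    {"dp": [0, 0, 0.5], "spin": 0, "claw": 1},
    {"dp": [0, 0, 0], "spin": 0, "claw": 1},
  ],
)

```text
t: 7.33
tool_pos: [0.4153, -0.4387, 0.0477]
orientation: [0.707, 0.707, 0.0, -0.0]
force: [0.1, -0.5, 0.6]
finger_gap: 0.0003
finger_force: 0.0
```

Emit:
servo_tool(
  plan=[
    {"dp": [0, 0, 0.5], "spin": 0, "claw": 1},
    {"dp": [0, 0, 0.5], "spin": 0, "claw": 1},
    {"dp": [0, 0, 0], "spin": 0, "claw": 1},
  ],
)

```text
t: 7.58
tool_pos: [0.4153, -0.4387, 0.0467]
orientation: [0.707, 0.707, -0.0, -0.0]
force: [0.4, 0.0, -0.2]
finger_gap: 0.0005
finger_force: 0.0
```

Emit:
servo_tool(
  plan=[
    {"dp": [0, 0, 0.5], "spin": 0, "claw": 1},
    {"dp": [0, 0, 0.5], "spin": 0, "claw": 1},
    {"dp": [0, 0, 0], "spin": 0, "claw": 1},
  ],
)

```text
t: 7.83
tool_pos: [0.4153, -0.4387, 0.0457]
orientation: [0.707, 0.707, -0.0, -0.0]
force: [-0.4, -0.0, 1.1]
finger_gap: 0.0005
finger_force: 0.0
```

Emit:
servo_tool(
  plan=[
    {"dp": [0, 0, 0.5], "spin": 0, "claw": 1},
    {"dp": [0, 0, 0.5], "spin": 0, "claw": 1},
    {"dp": [0, 0, 0], "spin": 0, "claw": 1},
  ],
)

```text
t: 8.08
tool_pos: [0.4153, -0.4387, 0.0447]
orientation: [0.707, 0.707, -0.0, -0.0]
force: [0.0, -0.3, 0.4]
finger_gap: 0.0005
finger_force: 0.0
```

```bash
python3 - <<'E'
from h import *
print(sensors.get_state()['tool_pos'],sensors.get_state()['force'])
c=cap('scene');print(line(c),pointer(c))
A=cv2.resize(c['pixels'][270:335,290:380],(720,520),interpolation=cv2.INTER_CUBIC).astype(float)
cv2.imwrite('pics/s3.png',np.clip(255*(A/255)**.45,0,255).astype(np.uint8)[:,:,::-1])
E
```

```text
[ 0.41532533 -0.43871406  0.04468905] [ 0.04157298 -0.31184296  0.37188461]
(np.float64(-0.832523337146021), np.int64(85), np.float64(0.050148464349784524), np.float64(0.07822463445954228)) (np.float64(2.9155422561556232), np.int64(9), np.float64(0.09716851567214817))
```

View pics/s3.png

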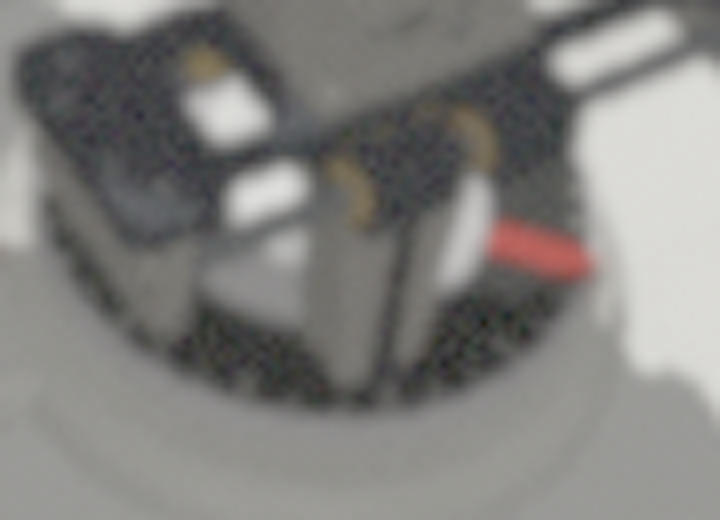

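Emit:
servo_tool(
  plan=[
    {"dp": [0, 0, 0.5], "spin": 0, "claw": 1},
    {"dp": [0, 0, 0.5], "spin": 0, "claw": 1},
    {"dp": [0, 0, 0], "spin": 0, "claw": 1},
  ],
)

```text
t: 8.38
tool_pos: [0.4153, -0.4387, 0.0437]
orientation: [0.707, 0.707, 0.0, -0.0]
force: [-0.5, -0.1, 0.6]
finger_gap: 0.0005
finger_force: 0.0
```

Emit:
servo_tool(
  plan=[
    {"dp": [0, 0, 0.5], "spin": 0, "claw": 1},
    {"dp": [0, 0, 0.5], "spin": 0, "claw": 1},
    {"dp": [0, 0, 0], "spin": 0, "claw": 1},
  ],
)

```text
t: 8.63
tool_pos: [0.4153, -0.4387, 0.0427]
orientation: [0.707, 0.707, -0.0, -0.0]
force: [-0.6, 0.6, 0.6]
finger_gap: 0.0006
finger_force: 0.0
```

Emit:
servo_tool(
  plan=[
    {"dp": [0, 0, 0.5], "spin": 0, "claw": 1},
    {"dp": [0, 0, 0.5], "spin": 0, "claw": 1},
    {"dp": [0, 0, 0], "spin": 0, "claw": 1},
  ],
)

```text
t: 8.88
tool_pos: [0.4153, -0.4387, 0.0417]
orientation: [0.707, 0.707, -0.0, -0.0]
force: [-0.7, 0.1, -0.5]
finger_gap: 0.0003
finger_force: 0.0
```

```bash
python3 - <<'E'
from h import *
c=cap('scene');T=sensors.get_state()['tool_pos'];print(T,proj(c,T))
A=cv2.resize(c['pixels'][270:335,290:380],(720,520),interpolation=cv2.INTER_CUBIC).astype(float)
cv2.imwrite('pics/s4.png',np.clip(255*(A/255)**.45,0,255).astype(np.uint8)[:,:,::-1])
for q in((333.75,319.5),(340.6,316.5),(311,313)):
  for z in(.042,.052,.06,.07): X=ray(c,*q,z); print(q,z,X.round(4),np.hypot(*(X-C0)[:2]).round(4))
E
```

```text
[ 0.41533834 -0.43875692  0.04173766] [332.62759914 321.67146238]
(333.75, 319.5) 0.042 [ 0.4204 -0.4353  0.042 ] 0.0648
(333.75, 319.5) 0.052 [ 0.4154 -0.4411  0.052 ] 0.072
(333.75, 319.5) 0.06 [ 0.4113 -0.4457  0.06  ] 0.0779
(333.75, 319.5) 0.07 [ 0.4063 -0.4514  0.07  ] 0.0853
(340.6, 316.5) 0.042 [ 0.4379 -0.4355  0.042 ] 0.0604
(340.6, 316.5) 0.052 [ 0.4326 -0.4412  0.052 ] 0.0669
(340.6, 316.5) 0.06 [ 0.4284 -0.4458  0.06  ] 0.0723
(340.6, 316.5) 0.07 [ 0.4231 -0.4516  0.07  ] 0.0792
(311, 313) 0.042 [ 0.386  -0.3988  0.042 ] 0.0636
(311, 313) 0.052 [ 0.3814 -0.4051  0.052 ] 0.0703
(311, 313) 0.06 [ 0.3777 -0.41    0.06  ] 0.0758
(311, 313) 0.07 [ 0.3731 -0.4163  0.07  ] 0.0828
```

View pics/s4.png

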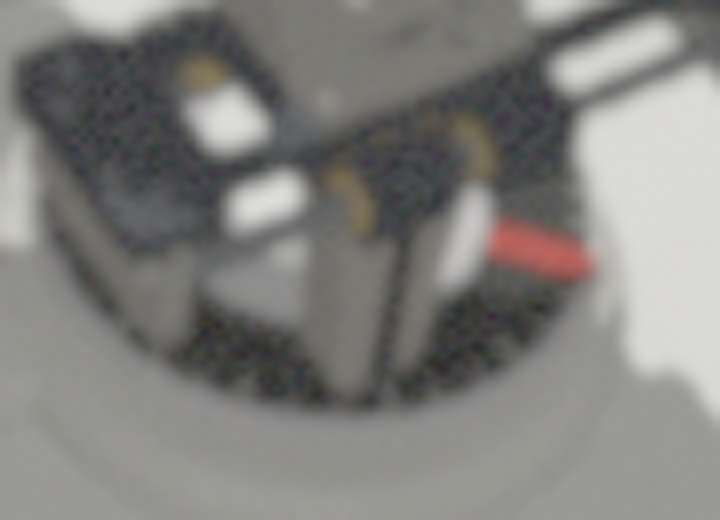

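Emit:
servo_tool(
  plan=[
    {"dp": [0, 0, 0.7], "spin": 0, "claw": 1},
    {"dp": [0, 0, 0.7], "spin": 0, "claw": 1},
    {"dp": [0, 0, 0.6], "spin": 0, "claw": 1},
  ],
)

```text
t: 9.18
tool_pos: [0.4153, -0.4388, 0.0397]
orientation: [0.707, 0.707, 0.0, -0.0]
force: [0.8, -1.1, 0.0]
finger_gap: 0.0004
finger_force: 0.0
```

Emit:
servo_tool(
  plan=[
    {"dp": [0, 0, 0.7], "spin": 0, "claw": 1},
    {"dp": [0, 0, 0.7], "spin": 0, "claw": 1},
    {"dp": [0, 0, 0.6], "spin": 0, "claw": 1},
  ],
)

```text
t: 9.43
tool_pos: [0.4153, -0.4387, 0.0377]
orientation: [0.707, 0.707, -0.0, -0.0]
force: [0.4, 0.8, 0.9]
finger_gap: 0.0003
finger_force: 0.0
```

Emit:
servo_tool(
  plan=[
    {"dp": [0, 0, 0.7], "spin": 0, "claw": 1},
    {"dp": [0, 0, 0.7], "spin": 0, "claw": 1},
    {"dp": [0, 0, 0.6], "spin": 0, "claw": 1},
  ],
)

```text
t: 9.68
tool_pos: [0.4154, -0.4388, 0.0357]
orientation: [0.707, 0.707, 0.0, -0.0]
force: [0.8, -0.1, 0.2]
finger_gap: 0.0004
finger_force: 0.0
```

Emit:
servo_tool(
  plan=[
    {"dp": [0, 0, 0.7], "spin": 0, "claw": 1},
    {"dp": [0, 0, 0.7], "spin": 0, "claw": 1},
    {"dp": [0, 0, 0.6], "spin": 0, "claw": 1},
  ],
)

```text
t: 9.93
tool_pos: [0.4153, -0.4388, 0.0337]
orientation: [0.707, 0.707, 0.0, -0.0]
force: [-0.6, -0.0, -0.9]
finger_gap: 0.0002
finger_force: 0.0
```

```bash
python3 - <<'E'
from h import *
s=sensors.get_state();print(s['t'],s['tool_pos'],s['force'],s['joints'].round(3),s['joint_torque'].round(2))
c=cap('scene');print(line(c),pointer(c),proj(c,s['tool_pos']))
A=cv2.resize(c['pixels'][270:335,290:380],(720,520),interpolation=cv2.INTER_CUBIC).astype(float)
cv2.imwrite('pics/s5.png',np.clip(255*(A/255)**.45,0,255).astype(np.uint8)[:,:,::-1])
E
```

```text
9.9333 [ 0.41531659 -0.43875137  0.03368295] [-0.64350623 -0.03184289 -0.9250756 ] [-0.815  0.502  1.795  0.     0.845 -0.815] [-0.000e+00 -6.191e+01 -2.581e+01  3.000e-02  8.000e-02 -0.000e+00]
(np.float64(-0.829777085877961), np.int64(83), np.float64(0.050148464349784524), np.float64(0.07822463445954228)) (np.float64(2.911713239202251), np.int64(10), np.float64(0.09744422786975329)) [332.23356516 323.97800711]
```

View pics/s5.png

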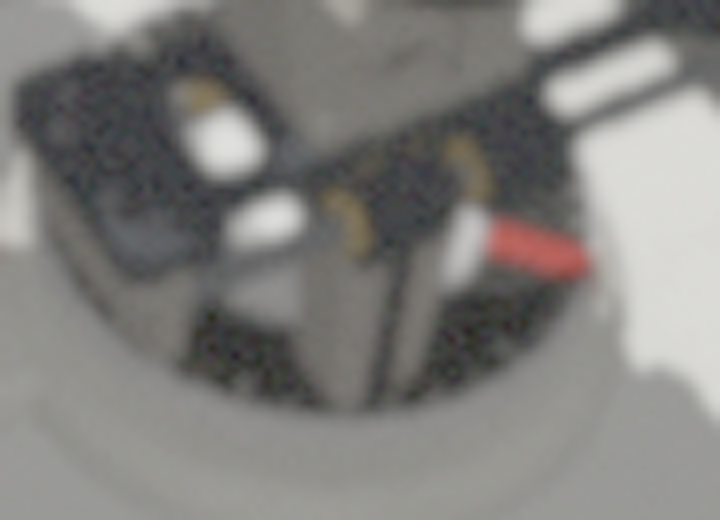

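```bash
python3 - <<'E'
from h import *
a=cv2.imread('pics/s3.png',0).astype(float);b=cv2.imread('pics/s5.png',0).astype(float)
sm=lambda x:cv2.resize(x,(90,65),interpolation=cv2.INTER_AREA)
np.set_printoptions(linewidth=220)
print('s5 rows 314..334 cols 324..350');print(sm(b)[44:,34:60:1].astype(int))
print('diff');print((sm(b)-sm(a))[40:60,34:60].astype(int))
E
```

```text
s5 rows 314..334 cols 324..350
[[ 61  64  76  93 105 111 111 114 119 121 119 113 100  82  78  97 113 113 101  82  67  62  58  61  63  56]
 [ 58  57  67  86 101 107 111 114 118 120 120 111  93  76  80  98 110 110  93  71  59  55  52  57  66  66]
 [ 62  59  64  78  91 103 110 114 117 119 117 108  87  75  82 100 106 101  85  65  62  54  63  60  72  79]
 [ 63  62  63  68  83  96 105 113 118 119 118 106  86  71  80  95  97  86  75  69  69  65  60  65  82  93]
 [ 62  59  59  68  70  86 100 112 119 119 115 102  80  68  80  87  87  75  68  71  83  80  78  88 100 114]
 [ 70  75  76  74  69  78  91 106 114 116 112  98  78  76  87  87  77  66  74  92 100 100 102 111 122 131]
 [ 93  94  93  83  72  75  87  99 109 112 105  92  80  86  95  96  91  90  98 109 117 122 125 131 135 138]
 [120 118 114 108 104 100 102 107 112 113 108 104 101 105 112 115 115 116 123 128 134 136 138 141 141 141]
 [135 133 131 129 128 126 126 125 126 126 124 124 126 127 131 131 132 133 137 139 141 142 142 143 143 143]
 [142 141 140 139 139 139 138 137 137 137 136 137 139 140 141 141 141 141 140 142 142 142 143 143 144 144]
[... 2624 characters left out ...]
   0   0   0   0   0   0  -1   0  -1   0   0   1   0   0]
 [  0   0   0   0   0   0   0   0   0   0   0   0   0   0   0   0   0   0   0   0  -1   0   0   0   0   0]
 [  0   0   0   0   0   0   0   0   0   0   0   0   0   0   0   0   0   0   0   0   0   0   0   0  -1   0]
 [  0   0   0  -1   0   0  -1   0   0   0   0   0   0   0   0   0   0   0   0   0   0   0   0   0   0   0]
 [  0  -1   1   0   0   0  -1   0   0   0   0   0  -1   0   0   0   0   1   0  -1   0   0   0   0   0   0]
 [  0   0   1   1   0   0   1   0   0   0  -1  -1   0   0   0   0   0   0   0   0   0   0   0   0   0   0]
 [  0   0   1   1   0   0  -1   0   0   0   0   0   0   1   0   0   1   1   0   0   0   0   0   0   0   0]]
```

The finger ends at about pixel (334,320) and (340,318), still just above the band, so the tips sit well above the reported TCP. I'll keep lowering under force watch.

Emit:
servo_tool(
  plan=[
    {"dp": [0, 0, 0.5], "spin": 0, "claw": 1},
    {"dp": [0, 0, 0.5], "spin": 0, "claw": 1},
    {"dp": [0, 0, 0.5], "spin": 0, "claw": 1},
    {"dp": [0, 0, 0], "spin": 0, "claw": 1},
  ],
)

```text
t: 10.32
tool_pos: [0.4153, -0.4387, 0.0322]
orientation: [0.707, 0.707, 0.0, -0.0]
force: [0.2, -0.3, -0.0]
finger_gap: 0.0003
finger_force: 0.0
```

```bash
python3 - <<'E'
from h import *
for i in range(3):
    s=sensors.get_state();print(s['t'],s['tool_pos'].round(4),s['force'].round(2),s['torque'].round(3));c=cap('top')
# vertical pencil: gap column & tip extents along finger in scene
c=cap('scene')
T=s['tool_pos']
for dz in(0,.02,.04,.06): print(dz,proj(c,T+[0,0,dz]).round(1),proj(c,T+[0,-.01,dz]).round(1))
# top view: what is at the tcp
print(proj(cap('top'),T),pointer(cap('top')))
E
```

```text
10.3167 [ 0.4153 -0.4387  0.0322] [ 0.22 -0.27 -0.02] [-0.013  0.012 -0.03 ]
10.3667 [ 0.4153 -0.4387  0.0322] [-0.29 -0.23 -1.02] [-0.089  0.077 -0.033]
10.4167 [ 0.4153 -0.4387  0.0323] [ 0.56 -1.1  -0.62] [-0.045  0.07   0.007]
0 [332.2 324.4] [334.8 327.9]
0.02 [333.1 318.6] [335.8 322.1]
0.04 [334.1 312.7] [336.8 316.2]
0.06 [335.1 306.6] [337.9 310.1]
[406.37246157 233.87414263] (np.float64(2.8605821391195456), np.int64(5), np.float64(0.09619214491920056))
```

Emit:
servo_tool(
  plan=[
    {"dp": [0, 0, 0.5], "spin": 0, "claw": 1},
    {"dp": [0, 0, 0.5], "spin": 0, "claw": 1},
    {"dp": [0, 0, 0.5], "spin": 0, "claw": 1},
    {"dp": [0, 0, 0], "spin": 0, "claw": 1},
  ],
)

```text
t: 10.95
tool_pos: [0.4153, -0.4387, 0.0307]
orientation: [0.707, 0.707, -0.0, -0.0]
force: [1.0, -0.3, 0.4]
finger_gap: 0.0004
finger_force: 0.0
```

Emit:
servo_tool(
  plan=[
    {"dp": [0, 0, 0.5], "spin": 0, "claw": 1},
    {"dp": [0, 0, 0.5], "spin": 0, "claw": 1},
    {"dp": [0, 0, 0.5], "spin": 0, "claw": 1},
    {"dp": [0, 0, 0], "spin": 0, "claw": 1},
  ],
)

```text
t: 11.28
tool_pos: [0.4153, -0.4387, 0.0292]
orientation: [0.707, 0.707, 0.0, -0.0]
force: [0.6, -0.2, 0.3]
finger_gap: 0.0004
finger_force: 0.0
```

```bash
python3 - <<'E'
from h import *
c=cap('top');d=cap('scene')
A=cv2.resize(c['pixels'][170:270,335:435],(400,400),interpolation=cv2.INTER_CUBIC).astype(float)
B=cv2.resize(d['pixels'][265:345,290:370],(400,400),interpolation=cv2.INTER_CUBIC).astype(float)
g=lambda A:np.clip(255*(A/255)**.5,0,255).astype(np.uint8)[:,:,::-1]
cv2.imwrite('pics/s6.png',np.hstack([g(A),g(B)]))
b=cv2.cvtColor(d['pixels'],cv2.COLOR_RGB2GRAY);np.set_printoptions(linewidth=220)
print(b[312:328,324:350])
E
```

```text
[[12 16 27 38 42 42 41 43 46 48 49 46 38 25 17 27 39 45 43 31 21 15 11  9 12 10]
 [ 7 15 27 38 41 41 41 43 46 48 46 44 35 22 15 29 44 46 39 28 14 10 10 12  7 10]
 [10 13 28 36 40 42 39 44 46 48 48 44 33 17 18 31 42 44 38 24 14 12  8 10 11 13]
 [12 14 25 36 41 41 41 43 45 49 48 42 29 17 22 34 43 44 33 17 13 11  8 12 12 13]
 [10 12 24 31 38 40 41 42 47 48 47 40 28 18 23 37 43 40 26 17 14 12  8 12 16 20]
 [13 11 16 23 30 38 40 45 48 49 46 37 25 19 26 40 42 36 25 15 15  8  7 14 20 29]
 [ 7  8 14 17 27 33 39 44 48 48 46 34 19 20 27 36 34 26 19 16 22 22 21 24 32 44]
 [13 16 19 19 19 30 38 43 47 48 43 32 21 18 25 31 27 20 18 26 33 33 37 43 50 60]
 [31 30 29 24 21 23 34 40 47 48 42 31 21 20 27 32 31 26 33 41 48 51 54 59 65 68]
 [49 48 46 39 36 38 40 47 51 50 47 38 37 37 42 46 44 44 52 58 61 63 68 69 69 70]
 [65 62 60 60 58 55 58 57 58 59 55 56 56 57 60 61 62 61 65 68 70 71 71 71 71 73]
 [71 72 70 69 69 70 68 67 66 67 66 67 67 70 69 69 69 70 71 70 71 71 74 73 74 73]
 [73 72 72 71 73 72 71 70 71 70 70 70 72 71 71 70 72 72 71 71 71 72 71 72 73 73]
 [72 73 70 72 72 70 72 72 71 72 72 72 71 72 72 72 72 72 71 72 71 71 73 74 74 74]
 [74 71 72 72 73 71 71 71 73 72 73 72 72 71 71 72 72 73 70 72 72 72 73 73 75 76]
 [72 73 72 73 72 73 74 72 72 74 72 73 73 72 72 73 72 72 72 72 73 74 75 77 78 77]]
```

View pics/s6.png

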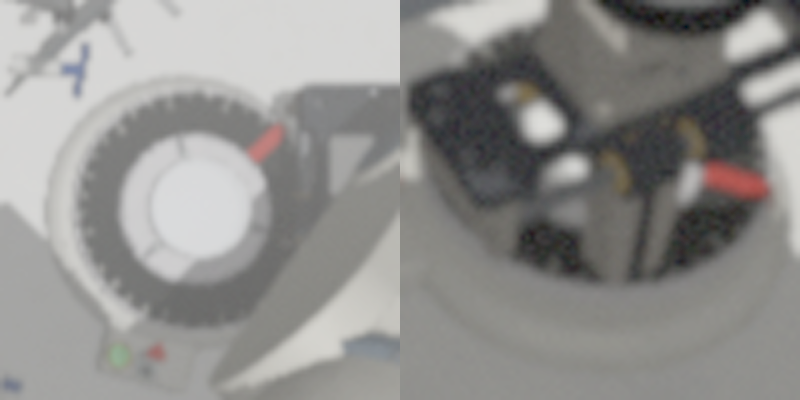

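The top view shows the platter at (385,222), with the red line and the pointer (374,258) both visible. In the scene view the fingertips end at about (334,321), right at the band. I'll step down a little further.

Emit:
servo_tool(
  plan=[
    {"dp": [0, 0, 0.5], "spin": 0, "claw": 1},
    {"dp": [0, 0, 0.5], "spin": 0, "claw": 1},
    {"dp": [0, 0, 0.5], "spin": 0, "claw": 1},
    {"dp": [0, 0, 0], "spin": 0, "claw": 1},
  ],
)

```text
t: 11.72
tool_pos: [0.4153, -0.4387, 0.0276]
orientation: [0.707, 0.707, -0.0, -0.0]
force: [-0.2, -0.1, -0.1]
finger_gap: 0.0001
finger_force: 0.0
```

Emit:
servo_tool(
  plan=[
    {"dp": [0, 0, 0.5], "spin": 0, "claw": 1},
    {"dp": [0, 0, 0.5], "spin": 0, "claw": 1},
    {"dp": [0, 0, 0.5], "spin": 0, "claw": 1},
    {"dp": [0, 0, 0], "spin": 0, "claw": 1},
  ],
)

```text
t: 12.05
tool_pos: [0.4153, -0.4387, 0.0261]
orientation: [0.707, 0.707, -0.0, -0.0]
force: [-0.1, 0.0, -0.5]
finger_gap: 0.0002
finger_force: 0.0
```

```bash
python3 - <<'E'
from h import *
s=sensors.get_state();print(s['t'],s['tool_pos'].round(4),s['force'].round(2),s['torque'].round(3))
d=cap('scene');print(line(d),line(cap('top')))
b=cv2.cvtColor(d['pixels'],cv2.COLOR_RGB2GRAY);np.set_printoptions(linewidth=220)
print(b[306:328,322:350])
print(b[298:322,296:324])
E
```

```text
12.05 [ 0.4153 -0.4387  0.0261] [-0.08  0.04 -0.48] [-0.088  0.02  -0.008]
(np.float64(-0.829826841814877), np.int64(81), np.float64(0.050148464349784524), np.float64(0.07760638791637481)) (np.float64(-0.8163015580536854), np.int64(42), np.float64(0.050231163250844264), np.float64(0.07626028637942443))
[[44 52 56 58 53 46 41 40 40 42 44 43 38 38 39 34 23 19 27 39 48 48 46 41 34 31 19 13]
 [53 60 64 66 59 50 41 42 41 44 47 47 46 45 46 36 23 18 29 41 49 45 42 32 18 14 12 10]
 [53 60 66 65 59 49 41 43 44 43 47 48 48 46 43 36 22 17 32 44 48 46 38 25 15 10 12 10]
 [38 49 53 55 54 47 43 41 42 44 47 50 49 48 44 34 23 22 34 45 46 43 32 20 11  6  9  7]
 [28 32 35 41 42 42 44 42 41 44 50 48 49 47 41 30 19 22 36 45 45 40 28 14 14  9 12  8]
 [11 16 20 25 30 38 40 41 42 45 47 48 49 46 41 27 16 22 38 45 46 37 24 12 10 11 10 11]
 [12 11 11 17 24 36 42 39 41 44 47 49 49 44 39 24 18 27 42 46 41 32 16 10 10  9 12 12]
 [ 9  9 11 13 23 33 40 40 41 45 47 48 47 44 35 22 17 31 42 47 40 25 17 12  9  8  7 12]
 [12  9 13 12 24 34 39 42 41 46 47 48 48 45 34 21 17 30 43 46 37 21 11 10  9  7 10  9]
 [10  8 12 11
[... 3179 characters left out ...]
  10   8]
 [ 75  75  74  74  72  73  73  73  70  67  61  56  50  47  46  45  38  28  23  20  15  13  11  12  19  15  10   8]
 [ 76  76  75  75  73  74  74  73  71  69  67  63  58  54  53  52  50  42  36  29  16  15  15  20  26  20  14   9]
 [ 76  76  76  76  76  75  73  74  73  72  70  68  65  63  62  62  61  58  53  47  36  29  21  25  31  21  13  12]
 [ 77  78  78  78  77  76  74  73  73  73  73  72  70  70  69  68  69  69  66  62  55  48  42  36  37  28  20  17]
 [ 74  76  79  77  77  77  77  74  74  72  72  74  72  71  71  72  72  71  71  70  67  64  58  55  52  44  36  33]
 [ 73  76  77  78  78  78  77  75  75  74  74  73  73  74  72  73  72  72  72  72  71  70  69  67  63  61  57  54]]
```

Emit:
servo_tool(
  plan=[
    {"dp": [0, 0, 0.5], "spin": 0, "claw": 1},
    {"dp": [0, 0, 0.5], "spin": 0, "claw": 1},
    {"dp": [0, 0, 0], "spin": 0, "claw": 1},
  ],
)

```text
t: 12.4
tool_pos: [0.4153, -0.4387, 0.0252]
orientation: [0.707, 0.707, -0.0, -0.0]
force: [-0.5, 0.2, -0.6]
finger_gap: 0.0002
finger_force: 0.0
```

Emit:
servo_tool(
  plan=[
    {"dp": [0, 0, 0.5], "spin": 0, "claw": 1},
    {"dp": [0, 0, 0.5], "spin": 0, "claw": 1},
    {"dp": [0, 0, 0], "spin": 0, "claw": 1},
  ],
)

```text
t: 12.65
tool_pos: [0.4161, -0.4392, 0.0251]
orientation: [0.707, 0.707, 0.0, 0.001]
force: [0.0, 1.4, 6.8]
finger_gap: 0.0005
finger_force: 3.3
```

Emit:
servo_tool(
  plan=[
    {"dp": [0, 0, 0.5], "spin": 0, "claw": 1},
    {"dp": [0, 0, 0.5], "spin": 0, "claw": 1},
    {"dp": [0, 0, 0], "spin": 0, "claw": 1},
  ],
)

```text
t: 12.9
tool_pos: [0.4168, -0.4396, 0.0251]
orientation: [0.707, 0.707, 0.0, 0.001]
force: [0.5, 2.6, 14.7]
finger_gap: 0.0003
finger_force: 7.0
```

```bash
python3 - <<'E'
from h import *
s=sensors.get_state();print(s['t'],s['tool_pos'].round(4),s['force'].round(2),s['torque'].round(3))
d=cap('scene')
b=cv2.cvtColor(d['pixels'],cv2.COLOR_RGB2GRAY);np.set_printoptions(linewidth=220)
print(b[314:330,322:350])
a=cv2.cvtColor(cv2.imread('pics/scene0.png'),cv2.COLOR_BGR2GRAY);print(a[314:330,322:350])
c=cap('top')
for z in(.1,.15,.2,.25):
  print(z,[proj(c,[.4153+x,-.4387+y,z]).round(0).tolist() for x,y in((.0945,.0375),(.0945,-.0375))])
E
```

```text
12.9 [ 0.4168 -0.4396  0.0251] [ 0.5   2.59 14.67] [ 0.547 -0.046  0.062]
[[13 11  8 12 17 26 37 41 41 41 43 49 50 47 40 27 18 24 35 44 45 39 24 15 11 13  9  9]
 [10 13 10 12 16 29 35 39 41 42 46 48 49 47 41 27 13 26 38 44 44 33 20 13 15 10  8 17]
 [18 13 11 12 18 27 34 39 40 43 46 49 48 44 38 24 15 27 41 44 39 28 14 11 12  9 11 22]
 [21 15 11  9 14 22 33 40 41 42 47 47 49 43 35 23 19 29 40 46 38 22 15 17 14 11 17 29]
 [22 15  8 13 13 22 29 36 39 44 47 49 47 42 32 19 17 31 43 39 31 22 18 23 22 26 32 45]
 [28 16 10 14 18 21 25 32 38 43 48 49 49 43 28 17 21 32 40 37 28 25 29 38 39 44 51 59]
 [39 32 28 24 25 28 27 28 35 43 48 48 47 40 29 14 24 33 37 36 35 39 48 56 57 61 65 69]
 [57 52 50 46 44 44 38 36 38 46 49 49 47 39 28 28 34 44 47 50 52 58 61 66 68 69 68 71]
 [69 66 63 63 61 58 56 54 53 53 52 52 49 46 40 46 54 60 61 64 66 69 72 72 72 73 71 72]
 [72 71 71 70 71 69 68 68 66 64 62 59 58 57 57 60 69 68 70 70 72 70 73 72 73 74 72 75]
 [71 71 71 72 71 72 70 71 71 71 68 66 66 69 67 70 70 71 72 72 71 71 73 73 73 72 74 74]
 [71 72 72 72 71 71 71 72 73 72 72 71 71 72 71 71 70 73 73 70 73 70 7
[... 1657 characters left out ...]
  62  62  61  64  63  63  64  64  64  64  63  62  61  62  61  60  62  61  61  62  62  65]
 [ 64  63  62  61  60  62  61  62  61  61  62  61  61  61  63  61  61  61  61  62  60  61  63  62  64  67  71  78]
 [ 79  72  64  65  64  63  64  62  61  61  62  63  62  62  61  62  61  63  63  63  64  66  72  72  77  80  91 101]
 [107  93  81  76  76  76  74  70  64  64  64  65  65  64  64  64  65  66  69  75  74  79  88  95  97 103 110 115]
 [127 117 109 101 100 100  99  90  83  82  82  84  83  81  81  81  83  84  91  95  97 103 110 112 111 116 117 118]]
0.1 [[398.0, 195.0], [428.0, 195.0]]
0.15 [[403.0, 192.0], [435.0, 193.0]]
0.2 [[409.0, 189.0], [442.0, 190.0]]
0.25 [[416.0, 186.0], [450.0, 187.0]]
```

Contact was found at TCP z ≈ 0.025. I'll flick along +x with a light preload, then lift off.

Emit:
servo_tool(
  plan=[
    {"dp": [1, 0, -0.8], "spin": 0, "claw": 1},
    {"dp": [0, 8, 0], "spin": 0, "claw": 1},
    {"dp": [0, 16, 0], "spin": 0, "claw": 1},
    {"dp": [0, 24, 0], "spin": 0, "claw": 1},
    {"dp": [0, 25, -9], "spin": 0, "claw": 1},
    {"dp": [0, 14, -15], "spin": 0, "claw": 1},
    {"dp": [0, 6, -15], "spin": 0, "claw": 1},
    {"dp": [-10, 0, -10], "spin": 0, "claw": 1},
  ],
)

```text
t: 13.67
tool_pos: [0.5102, -0.4467, 0.074]
orientation: [0.706, 0.708, 0.0, 0.0]
force: [-0.0, -0.4, 0.6]
finger_gap: 0.0003
finger_force: 0.0
```

```bash
cat >> h.py <<'E'
def track(n=4,cam='top',ptr=2.86):
    o=[]
    for i in range(n):
        t=sensors.get_state()['t'];c=cap(cam);l=line(c)
        o.append((round(t,3),None if l is None else round(float((l[0]-ptr)%(2*np.pi)),3), None if l is None else int(l[1])))
    return o
E
python3 - <<'E'
from h import *
s=sensors.get_state();print(s['t'],s['tool_pos'].round(4),s['force'].round(2))
print(track(4),track(2,'scene'))
E
```

```text
13.6667 [ 0.5102 -0.4467  0.074 ] [-0.02 -0.39  0.57]
[(13.667, 4.785, 49), (13.717, 5.006, 48), (13.767, 5.22, 46), (13.817, 5.431, 52)] [(13.867, 5.648, 61), (13.917, 5.874, 52)]
```

Emit:
servo_tool(
  plan=[
    {"dp": [2, -13, 0], "spin": 0, "claw": 1},
    {"dp": [2, -13, 0], "spin": 0, "claw": 1},
    {"dp": [2, -13, 0], "spin": 0, "claw": 1},
    {"dp": [2, -13, 0], "spin": 0, "claw": 1},
    {"dp": [2, -11, 0], "spin": 0, "claw": 1},
    {"dp": [0, 0, 12], "spin": 0, "claw": 1},
    {"dp": [0, 0, 12], "spin": 0, "claw": 1},
    {"dp": [0, 0, 10], "spin": 0, "claw": 1},
  ],
)

```text
t: 14.63
tool_pos: [0.4453, -0.4375, 0.0373]
orientation: [0.707, 0.707, 0.0, -0.0]
force: [-0.2, -0.4, -0.3]
finger_gap: 0.0004
finger_force: 0.0
```

```bash
python3 - <<'E'
from h import *
s=sensors.get_state();print(s['t'],s['tool_pos'].round(4),s['force'].round(2))
print(track(3),track(3,'scene'),pointer(cap('top')),pointer(cap('scene')))
E
```

```text
14.6333 [ 0.4453 -0.4375  0.0373] [-0.17 -0.37 -0.26]
[(14.633, 2.606, 21), (14.683, 2.787, 45), (14.733, 2.992, 41)] [(14.783, None, None), (14.833, None, None), (14.883, None, None)] (np.float64(2.852221280965225), np.int64(4), np.float64(0.09615794064935924)) (np.float64(2.9016255965764586), np.int64(13), np.float64(0.09693173012899879))
```

```bash
cat > cal.py <<'E'
from h import *
from scipy.optimize import least_squares
from scipy.ndimage import map_coordinates
for n in('top','scene'):
    c=cap(n); p=cv2.imread(f'pics/{n}0.png').astype(float)
    g=p.mean(2); C=C0.copy()
    for it in range(3):
        P=[]
        for a in np.radians(np.arange(0,360,4)):
            rr=np.arange(.040,.060,.0005) # inner edge of band: white -> black
            uv=np.array([proj(c,C+[r*np.cos(a),r*np.sin(a),0]) for r in rr])
            f=map_coordinates(g,[uv[:,1],uv[:,0]],order=1)
            m=(f.max()+f.min())/2
            if f.max()-f.min()<35: continue
            k=np.nonzero(f<m)[0]
            if len(k) and k[0]>0: P.append(C[:2]+rr[k[0]]*np.array([np.cos(a),np.sin(a)]))
        P=np.array(P)
        s=least_squares(lambda q:np.hypot(*(P-q[:2]).T)-q[2],[*C[:2],.049],loss='soft_l1',f_scale=.001)
        C=np.array([*s.x[:2],.052])
    print(n,len(P),s.x.round(4),'resid',np.abs(s.fun).mean().round(5))
    red=np.clip(p[...,2]-np.maximum(p[...,0],p[...,1])-25,0,None)
    v,u=np.nonzero(red); X=np.array([ray(c,a,b,.052)[:2]-C[:2] for a,b in zip(u,v)]);R=np.hypot(*X.T);w=red[v,u]
    for lo,hi in((.046,.084),(.086,.106)):
        k=(R>lo)&(R<hi)&((np.abs(np.angle(np.exp(1j*(np.arctan2(X[:,1],X[:,0])-2.88))))<.3)|(hi<.09))
        m=(X[k]*w[k,None]).sum(0)/w[k].sum();print(lo,k.sum(),m.round(4),np.hypot(*m).round(4),'ang',np.arctan2(m[1],m[0]).round(4))
E
python3 cal.py
```

```text
top 90 [ 0.4451 -0.3749  0.0486] resid 0.00029
0.046 48 [ 0.0436 -0.0468] 0.064 ang -0.8216
0.086 17 [-0.0924  0.0264] 0.096 ang 2.8637
scene 90 [ 0.4451 -0.376   0.0489] resid 0.00031
0.046 72 [ 0.0434 -0.0468] 0.0638 ang -0.8232
0.086 23 [-0.0941  0.0236] 0.097 ang 2.8953
```

```bash
cat >> h.py <<'E'
CC={'top':np.array([.4451,-.3749,.052]),'scene':np.array([.4451,-.3760,.052])}; PTR=2.870
def ang(cam):
    t=sensors.get_state()['t'];c=cap(cam);p=c['pixels'].astype(float)
    red=np.clip(p[...,0]-np.maximum(p[...,1],p[...,2])-15,0,None)
    v,u=np.nonzero(red);X=np.array([ray(c,a,b,.052)[:2]-CC[cam][:2] for a,b in zip(u,v)]);R=np.hypot(*X.T);w=red[v,u]
    k=(R>.047)&(R<.083)
    if k.sum()<25: return t,None,k.sum()
    m=(X[k]*w[k,None]).sum(0)/w[k].sum()
    return round(t,4),round(float((np.arctan2(m[1],m[0])-PTR)%(2*np.pi)),4),int(k.sum()),round(float(np.hypot(*m)),4)
E
python3 - <<'E'
from h import *
for i in range(2): print(ang('top'),ang('scene'))
E
```

```text
(15.1333, 4.5549, 63, 0.0639) (15.1833, None, np.int64(13))
(15.2333, 4.9386, 68, 0.0639) (15.2833, None, np.int64(0))
```

Emit:
servo_tool(
  plan=[
    {"dp": [0, 0, 0], "spin": 0, "claw": 1},
    {"dp": [0, 0, 0], "spin": 0, "claw": 1},
    {"dp": [0, 0, 0], "spin": 0, "claw": 1},
    {"dp": [0, 0, 0], "spin": 0, "claw": 1},
    {"dp": [0, 0, 0], "spin": 0, "claw": 1},
    {"dp": [0, 0, 0], "spin": 0, "claw": 1},
    {"dp": [0, 0, 0], "spin": 0, "claw": 1},
    {"dp": [0, 0, 0], "spin": 0, "claw": 1},
  ],
)

```text
t: 16.0
tool_pos: [0.4453, -0.4378, 0.0391]
orientation: [0.707, 0.707, -0.0, -0.0]
force: [0.3, 0.3, -0.1]
finger_gap: 0.0004
finger_force: 0.0
```

```bash
python3 - <<'E'
from h import *
for i in range(3): print(ang('top'),ang('scene'))
E
```

```text
(16.0, None, np.int64(0)) (16.05, 1.6944, 72, 0.0654)
(16.1, None, np.int64(9)) (16.15, 2.0519, 38, 0.0726)
(16.2, None, np.int64(22)) (16.25, 2.4065, 38, 0.0709)
```

Emit:
servo_tool(
  plan=[
    {"dp": [0, 0, 2], "spin": 0, "claw": 1},
    {"dp": [0, 0, 2], "spin": 0, "claw": 1},
    {"dp": [0, 0, 0], "spin": 0, "claw": 1},
    {"dp": [0, 0, 0], "spin": 0, "claw": 1},
    {"dp": [0, 0, 0], "spin": 0, "claw": 1},
    {"dp": [0, 0, 0], "spin": 0, "claw": 1},
    {"dp": [0, 0, 0], "spin": 0, "claw": 1},
    {"dp": [0, 0, 0], "spin": 0, "claw": 1},
  ],
)

```text
t: 16.97
tool_pos: [0.4453, -0.4378, 0.0351]
orientation: [0.707, 0.707, -0.0, 0.0]
force: [0.3, 0.1, -0.0]
finger_gap: 0.0004
finger_force: 0.0
```

Emit:
servo_tool(
  plan=[
    {"dp": [0, 0, 0], "spin": 0, "claw": 1},
    {"dp": [0, 0, 0], "spin": 0, "claw": 1},
    {"dp": [0, 0, 0], "spin": 0, "claw": 1},
    {"dp": [0, 0, 0], "spin": 0, "claw": 1},
    {"dp": [0, 0, 0], "spin": 0, "claw": 1},
    {"dp": [0, 0, 0], "spin": 0, "claw": 1},
    {"dp": [0, 0, 0], "spin": 0, "claw": 1},
    {"dp": [0, 0, 0], "spin": 0, "claw": 1},
  ],
)

```text
t: 17.63
tool_pos: [0.4453, -0.4378, 0.0351]
orientation: [0.707, 0.707, -0.0, -0.0]
force: [0.2, 0.8, -0.5]
finger_gap: 0.0001
finger_force: 0.0
```

Emit:
servo_tool(
  plan=[
    {"dp": [0, 0, 0], "spin": 0, "claw": 1},
    {"dp": [0, 0, 0], "spin": 0, "claw": 1},
    {"dp": [0, 0, 0], "spin": 0, "claw": 1},
    {"dp": [0, 0, 0], "spin": 0, "claw": 1},
    {"dp": [0, 0, 0], "spin": 0, "claw": 1},
    {"dp": [0, 0, 0], "spin": 0, "claw": 1},
    {"dp": [0, 0, 0], "spin": 0, "claw": 1},
    {"dp": [0, 0, 0], "spin": 0, "claw": 1},
  ],
)

```text
t: 18.3
tool_pos: [0.4453, -0.4378, 0.0351]
orientation: [0.707, 0.707, 0.0, -0.0]
force: [1.1, 0.0, -0.6]
finger_gap: 0.0002
finger_force: 0.0
```

```bash
python3 - <<'E'
from h import *
for i in range(5): print(ang('top'),ang('scene'))
print(sensors.get_state()['tool_pos'])
E
```

```text
(18.3, 2.6943, 65, 0.0639) (18.35, 2.8366, 46, 0.0713)
(18.4, 2.984, 62, 0.0642) (18.45, None, np.int64(4))
(18.5, 3.269, 62, 0.064) (18.55, None, np.int64(0))
(18.6, 3.5505, 62, 0.0641) (18.65, None, np.int64(0))
(18.7, 3.8309, 64, 0.0642) (18.75, None, np.int64(0))
[ 0.44534428 -0.43776299  0.03507555]
```

Emit:
servo_tool(
  plan=[
    {"dp": [0, 0, 2], "spin": 0, "claw": 1},
    {"dp": [0, 0, 2], "spin": 0, "claw": 1},
    {"dp": [0, 0, 2], "spin": 0, "claw": 1},
    {"dp": [0, 0, 1], "spin": 0, "claw": 1},
    {"dp": [0, 0, 0.9], "spin": 0, "claw": 1},
    {"dp": [0, 0, 0], "spin": 0, "claw": 1},
    {"dp": [0, 0, 0], "spin": 0, "claw": 1},
    {"dp": [0, 0, 0], "spin": 0, "claw": 1},
  ],
)

```text
t: 19.47
tool_pos: [0.4454, -0.4378, 0.0272]
orientation: [0.707, 0.707, 0.0, 0.0]
force: [-0.9, -0.1, 0.4]
finger_gap: 0.0001
finger_force: 0.0
```

Emit:
servo_tool(
  plan=[
    {"dp": [0, 0, 0], "spin": 0, "claw": 1},
    {"dp": [0, 0, 0], "spin": 0, "claw": 1},
    {"dp": [0, 0, 0], "spin": 0, "claw": 1},
    {"dp": [0, 0, 0], "spin": 0, "claw": 1},
    {"dp": [0, 0, 0], "spin": 0, "claw": 1},
    {"dp": [0, 0, 0], "spin": 0, "claw": 1},
    {"dp": [0, 0, 0], "spin": 0, "claw": 1},
    {"dp": [0, 0, 0], "spin": 0, "claw": 1},
  ],
)

```text
t: 20.13
tool_pos: [0.4454, -0.4378, 0.0272]
orientation: [0.707, 0.707, -0.0, 0.0]
force: [-0.4, -0.6, -0.3]
finger_gap: 0.0006
finger_force: 0.0
```

Emit:
servo_tool(
  plan=[
    {"dp": [0, 0, 0], "spin": 0, "claw": 1},
    {"dp": [0, 0, 0], "spin": 0, "claw": 1},
    {"dp": [0, 0, 0], "spin": 0, "claw": 1},
    {"dp": [0, 0, 0], "spin": 0, "claw": 1},
    {"dp": [0, 0, 0], "spin": 0, "claw": 1},
    {"dp": [0, 0, 0], "spin": 0, "claw": 1},
    {"dp": [0, 0, 0], "spin": 0, "claw": 1},
    {"dp": [0, 0, 0], "spin": 0, "claw": 1},
  ],
)

```text
t: 20.8
tool_pos: [0.4453, -0.4378, 0.0272]
orientation: [0.707, 0.707, -0.0, -0.0]
force: [0.2, -0.5, 0.2]
finger_gap: 0.0004
finger_force: 0.0
```

```bash
python3 - <<'E'
from h import *
print(sensors.get_state()['tool_pos'],sensors.get_state()['force'])
print(ang('top'),ang('scene'),ang('top'),ang('scene'))
E
```

```text
[ 0.44531998 -0.43777467  0.0271746 ] [ 0.15196134 -0.51983311  0.18421538]
(20.8, 2.7581, 66, 0.064) (20.85, 2.8679, 40, 0.0718) (20.9, 2.9778, 64, 0.0642) (20.95, None, np.int64(0))
```

Emit:
servo_tool(
  plan=[
    {"dp": [0, 0, 0], "spin": 0, "claw": 1},
    {"dp": [0, 0, 0], "spin": 0, "claw": 1},
    {"dp": [0, 0, 0], "spin": 0, "claw": 1},
    {"dp": [0, 0, 0], "spin": 0, "claw": 1},
    {"dp": [0, 0, 0], "spin": 0, "claw": 1},
    {"dp": [0, 0, 0], "spin": 0, "claw": 1},
    {"dp": [0, 0, 0], "spin": 0, "claw": 1},
    {"dp": [0, 0, 0], "spin": 0, "claw": 1},
  ],
)

```text
t: 21.67
tool_pos: [0.4453, -0.4378, 0.0272]
orientation: [0.707, 0.707, -0.0, -0.0]
force: [1.1, -0.7, 0.3]
finger_gap: 0.0002
finger_force: 0.0
```

Emit:
servo_tool(
  plan=[
    {"dp": [0, 0, 0], "spin": 0, "claw": 1},
    {"dp": [0, 0, 0], "spin": 0, "claw": 1},
    {"dp": [0, 0, 0], "spin": 0, "claw": 1},
    {"dp": [0, 0, 0], "spin": 0, "claw": 1},
  ],
)

```text
t: 22.0
tool_pos: [0.4453, -0.4377, 0.0272]
orientation: [0.707, 0.707, -0.0, -0.0]
force: [-0.6, 0.3, -0.1]
finger_gap: 0.0003
finger_force: 0.0
```

```bash
python3 - <<'E'
from h import *
print(ang('top'),ang('scene'),ang('top'))
print(sensors.get_state()['t'])
E
```

```text
(22.0, 5.1992, 68, 0.0643) (22.05, 5.3006, 28, 0.0746) (22.1, 5.3865, 67, 0.0644)
22.15
```

Emit:
servo_tool(
  plan=[
    {"dp": [0, 0, 0], "spin": 0, "claw": 1},
    {"dp": [0, 0, 0], "spin": 0, "claw": 1},
    {"dp": [0, 0, 0], "spin": 0, "claw": 1},
  ],
)

```text
t: 22.4
tool_pos: [0.4454, -0.4378, 0.0272]
orientation: [0.707, 0.707, -0.0, 0.0]
force: [0.2, -0.3, 0.5]
finger_gap: 0.0006
finger_force: 0.0
```

```bash
python3 - <<'E'
from h import *
print(ang('top'),ang('top'))
print(sensors.get_state()['t'])
E
```

```text
(22.4, 5.9135, 59, 0.0631) (22.45, 6.0111, 50, 0.0624)
22.5
```

Emit:
servo_tool(
  plan=[
    {"dp": [0, 0, 3], "spin": 0, "claw": 1},
    {"dp": [0, 0, 0], "spin": 0, "claw": 1},
    {"dp": [0, 0, 0], "spin": 0, "claw": 1},
  ],
)

```text
t: 22.75
tool_pos: [0.4462, -0.4382, 0.0251]
orientation: [0.707, 0.707, 0.0, 0.001]
force: [0.8, 1.9, 8.2]
finger_gap: 0.0007
finger_force: 4.0
```

```bash
python3 - <<'E'
from h import *
print(ang('top'),ang('scene'),ang('top'),ang('scene'))
print(sensors.get_state())
E
```

```text
(22.75, 6.2436, 48, 0.0646) (22.8, 6.2402, 71, 0.0643) (22.85, 6.2445, 48, 0.0646) (22.9, 6.2392, 70, 0.0644)
{'t': 22.95, 'joints': array([-7.79014085e-01,  5.38874696e-01,  1.75151991e+00,  4.78450368e-04,
        8.49391234e-01, -7.78922913e-01]), 'qvel': array([ 4.25706467e-04, -6.15944540e-04,  5.66966452e-04, -1.52933674e-04,
        9.09618041e-05, -1.90622786e-04]), 'joint_torque': array([-7.73156472e-01, -5.96661329e+01, -2.38859010e+01, -3.27226929e-01,
       -2.26149713e-01, -2.39751645e-02]), 'tool_pos': array([ 0.44620659, -0.43824229,  0.02511467]), 'orientation': array([7.07250305e-01, 7.06962628e-01, 1.85576560e-04, 9.02233909e-04]), 'force': array([-0.04450678,  1.78533191,  8.05150235]), 'torque': array([ 0.2138243 , -0.0554721 , -0.04434402]), 'finger_force': 3.966380906831546, 'finger_gap': -2.6709475079296572e-05}
```

Emit:
servo_tool(
  plan=[
    {"dp": [0, 1, 0], "spin": 0, "claw": 1},
    {"dp": [0, 1, 0], "spin": 0, "claw": 1},
    {"dp": [0, 0.8, 0], "spin": 0, "claw": 1},
    {"dp": [0, 0, 0], "spin": 0, "claw": 1},
  ],
)

```text
t: 23.28
tool_pos: [0.4489, -0.4383, 0.0251]
orientation: [0.707, 0.707, 0.0, 0.001]
force: [-0.3, 1.0, 8.7]
finger_gap: -0.0
finger_force: 4.2
```

```bash
sed -i "s/c=cap(n); p=cv2.imread.*/c=cap(n); p=c['pixels'][:,:,::-1].astype(float)/" cal.py; python3 - <<'E'
from h import *
print(ang('top'),ang('scene'))
s=sensors.get_state();print(s['tool_pos'],s['force'])
c=cap('top');d=cap('scene')
A=cv2.resize(c['pixels'][225:275,350:400],(400,400),interpolation=cv2.INTER_CUBIC)
B=cv2.resize(d['pixels'][275:325,275:325],(400,400),interpolation=cv2.INTER_CUBIC)
g=lambda A:np.clip(255*(A.astype(float)/255)**.6,0,255).astype(np.uint8)[:,:,::-1].copy()
A,B=g(A),g(B)
for I,cc,o,n in((A,c,(350,225),'top'),(B,d,(275,275),'scene')):
    for r in(.05,.08,.1): 
        q=(proj(cc,CC[n]+[r*np.cos(PTR),r*np.sin(PTR),0])-o+.5)*8; cv2.circle(I,tuple(int(x) for x in q),2,(255,255,0),-1)
cv2.imwrite('pics/f1.png',np.hstack([A,B]))
E
```

```text
(23.2833, 6.2824, 46, 0.0648) (23.3333, 0.002, 66, 0.0649)
[ 0.4488495  -0.4382425   0.02508516] [-0.59761872  1.15733002  8.6171125 ]
```

View pics/f1.png

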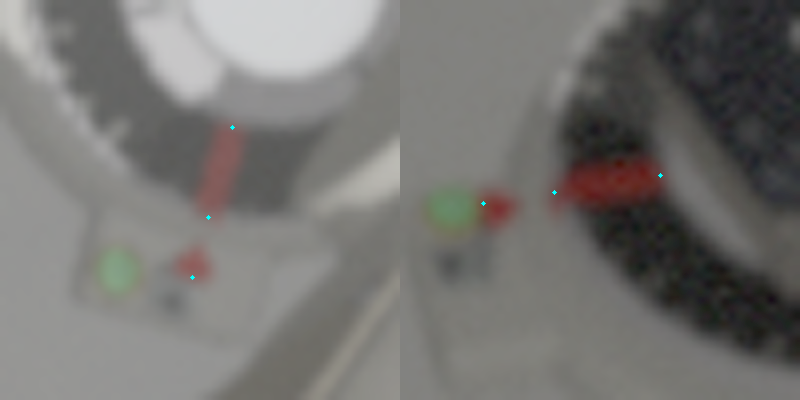

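The red line (top crop (220,170), scene crop (610,182)) now points straight at the pointer ((193,265) and (497,208)). I'll lift straight off and check.

Emit:
servo_tool(
  plan=[
    {"dp": [0, 0, -6], "spin": 0, "claw": 1},
    {"dp": [0, 0, -12], "spin": 0, "claw": 1},
    {"dp": [0, 0, -20], "spin": 0, "claw": 1},
    {"dp": [0, 0, -20], "spin": 0, "claw": 1},
    {"dp": [0, 0, 0], "spin": 0, "claw": 1},
    {"dp": [0, 0, 0], "spin": 0, "claw": 1},
  ],
)

```text
t: 23.98
tool_pos: [0.4489, -0.4385, 0.0838]
orientation: [0.707, 0.707, -0.0, 0.001]
force: [-0.0, -0.4, 0.7]
finger_gap: 0.0007
finger_force: 0.0
```

```bash
python3 - <<'E'
from h import *
for i in range(4): print(ang('top'),ang('scene'))
print(sensors.get_state()['tool_pos'],sensors.get_state()['force'])
E
```

```text
(23.9833, 6.2393, 47, 0.0648) (24.0333, 6.2337, 70, 0.0645)
(24.0833, 6.2316, 47, 0.0641) (24.1333, 6.2334, 69, 0.0643)
(24.1833, 6.2296, 49, 0.0642) (24.2333, 6.2323, 72, 0.0642)
(24.2833, 6.2287, 48, 0.0643) (24.3333, 6.2317, 70, 0.064)
[ 0.44785822 -0.43748662  0.08151354] [ 0.15663943 -0.20948797  0.63499036]
```

Lifting dragged the platter back about 0.05 rad. I'll finish with a slight, lighter nudge.

Emit:
servo_tool(
  plan=[
    {"dp": [0, 0, 20], "spin": 0, "claw": 1},
    {"dp": [0, 0, 20], "spin": 0, "claw": 1},
    {"dp": [0, 0, 10], "spin": 0, "claw": 1},
    {"dp": [0, 0, 3], "spin": 0, "claw": 1},
    {"dp": [0, 0, 1], "spin": 0, "claw": 1},
    {"dp": [0, 0, 1], "spin": 0, "claw": 1},
    {"dp": [0, 0, 0], "spin": 0, "claw": 1},
  ],
)

```text
t: 24.97
tool_pos: [0.4486, -0.4382, 0.0278]
orientation: [0.707, 0.707, 0.0, 0.0]
force: [0.1, -1.0, -0.1]
finger_gap: 0.0003
finger_force: 0.0
```

```bash
python3 - <<'E'
from h import *
for i in range(2): print(ang('top'),ang('scene'))
print(sensors.get_state()['tool_pos'],sensors.get_state()['force'])
E
```

```text
(24.9667, 6.2286, 49, 0.0642) (25.0167, 6.2314, 72, 0.0642)
(25.0667, 6.2281, 49, 0.0644) (25.1167, 6.2313, 68, 0.0642)
[ 0.44847963 -0.43807862  0.02787841] [-0.61788122  0.04897048  0.4187395 ]
```

Emit:
servo_tool(
  plan=[
    {"dp": [0, 0, 1.5], "spin": 0, "claw": 1},
    {"dp": [0, 0, 1.0], "spin": 0, "claw": 1},
    {"dp": [0, 0, 0.4], "spin": 0, "claw": 1},
    {"dp": [0, 0, 0.4], "spin": 0, "claw": 1},
    {"dp": [0, 0, 0], "spin": 0, "claw": 1},
  ],
)

```text
t: 25.58
tool_pos: [0.4488, -0.438, 0.0251]
orientation: [0.707, 0.707, 0.0, 0.001]
force: [-0.7, 3.4, 10.6]
finger_gap: -0.0
finger_force: 5.3
```

```bash
python3 - <<'E'
from h import *
print(ang('top'),ang('scene'))
print(sensors.get_state()['tool_pos'],sensors.get_state()['force'])
E
```

```text
(25.5833, 6.2432, 47, 0.0647) (25.6333, 6.2404, 64, 0.0643)
[ 0.4487932  -0.43798179  0.02508864] [-0.532509    1.28871433 10.89780283]
```

Emit:
servo_tool(
  plan=[
    {"dp": [0, 0, -0.9], "spin": 0, "claw": 1},
    {"dp": [0, 0, 0], "spin": 0, "claw": 1},
  ],
)

```text
t: 25.85
tool_pos: [0.4483, -0.4379, 0.0251]
orientation: [0.707, 0.707, -0.0, 0.0]
force: [-0.2, 1.1, 7.3]
finger_gap: 0.0004
finger_force: 3.7
```

```bash
python3 - <<'E'
from h import *
print(ang('top'),ang('scene'))
print(sensors.get_state()['tool_pos'],sensors.get_state()['force'])
E
```

```text
(25.85, 6.2331, 48, 0.0641) (25.9, 6.2388, 70, 0.0645)
[ 0.44836168 -0.4379278   0.02510631] [0.78997759 1.62149991 5.93071112]
```

Emit:
servo_tool(
  plan=[
    {"dp": [0, 0, -0.4], "spin": 0, "claw": 1},
    {"dp": [0, 1, 0], "spin": 0, "claw": 1},
    {"dp": [0, 1, 0], "spin": 0, "claw": 1},
    {"dp": [0, 1, 0], "spin": 0, "claw": 1},
    {"dp": [0, 0.9, 0], "spin": 0, "claw": 1},
    {"dp": [0, 0, 0], "spin": 0, "claw": 1},
    {"dp": [0, 0, 0], "spin": 0, "claw": 1},
  ],
)

```text
t: 26.53
tool_pos: [0.4521, -0.4377, 0.0251]
orientation: [0.707, 0.707, 0.0, -0.0]
force: [-0.6, 0.9, 3.5]
finger_gap: 0.0002
finger_force: 1.3
```

```bash
python3 - <<'E'
from h import *
for i in range(3): print(ang('top'),ang('scene'))
print(sensors.get_state()['tool_pos'],sensors.get_state()['force'])
E
```

```text
(26.5333, 0.017, 48, 0.0648) (26.5833, 0.016, 65, 0.0642)
(26.6333, 0.0144, 47, 0.0646) (26.6833, 0.0101, 67, 0.0644)
(26.7333, 0.0139, 46, 0.0648) (26.7833, 0.0085, 68, 0.0647)
[ 0.45197897 -0.43776706  0.0251417 ] [ 0.8206892  -0.02550691  1.35778832]
```

Emit:
servo_tool(
  plan=[
    {"dp": [0, 0, -0.3], "spin": 0, "claw": 1},
    {"dp": [0, 0, -0.5], "spin": 0, "claw": 1},
    {"dp": [0, 0, -2], "spin": 0, "claw": 1},
    {"dp": [0, 0, -10], "spin": 0, "claw": 1},
    {"dp": [0, 0, -20], "spin": 0, "claw": 1},
    {"dp": [0, 0, -20], "spin": 0, "claw": 1},
    {"dp": [0, 0, -20], "spin": 0, "claw": 1},
    {"dp": [0, 0, 0], "spin": 0, "claw": 1},
  ],
)

```text
t: 27.5
tool_pos: [0.454, -0.4397, 0.1028]
orientation: [0.707, 0.707, 0.0, 0.003]
force: [1.0, -1.1, 0.8]
finger_gap: 0.0002
finger_force: 0.0
```

```bash
python3 - <<'E'
from h import *
for i in range(4): print(ang('top'),ang('scene'))
print(sensors.get_state()['tool_pos'],sensors.get_state()['force'])
E
python3 cal.py
```

```text
(27.5, 0.0137, 47, 0.0647) (27.55, 0.0104, 67, 0.0648)
(27.6, 0.0137, 47, 0.0645) (27.65, 0.0104, 68, 0.0648)
(27.7, 0.0132, 47, 0.0645) (27.75, 0.0089, 68, 0.0648)
(27.8, 0.0136, 46, 0.0646) (27.85, 0.009, 69, 0.0648)
[ 0.45158238 -0.4373365   0.09701957] [-0.43459626  0.62448685 -0.24807058]
top 87 [ 0.4455 -0.3744  0.0483] resid 0.00037
0.046 31 [-0.063   0.0162] 0.065 ang 2.8907
0.086 10 [-0.0929  0.0254] 0.0963 ang 2.8744
scene 84 [ 0.4446 -0.3762  0.0486] resid 0.00081
0.046 43 [-0.062  0.017] 0.0642 ang 2.8734
0.086 13 [-0.0935  0.0233] 0.0964 ang 2.8979
```

```bash
python3 -c "
from cell import order
print(order.sign_off())"
```

```text
the job is handed in; nothing more can be done
None
```

The job is handed in. The platter spun freely counter-clockwise past the pointer four times with the hand off. On the fifth pass I braked it about 3 mm short, then moved it on twice with the fingertip: the first lift pulled it back about 4 mm, so it stood about 4 mm off until the second. It now rests, hand clear, with the red line at the pointer to within about 1 mm.

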